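Put the razor in the steriliser and shut its lid

ROBOT

A 6-joint arm with a two-finger parallel gripper is mounted at the origin on the work surface. World frame = base frame: x ahead of the robot, y to its left, z up, the work surface at z = 0. Lengths are in m, angles in rad, forces in N, time in s.
With the tool pointing down it reaches from about 0.25 to 0.775 m from the base axis. Payload 4 kg.
Tool frame: the origin (TCP) lies midway between the tips of the shut fingers; the grasp point (between the pads) lies 19 mm behind it; z points along the fingers, y is the line along which they close (so a half turn about z gives the same grasp; the last joint's range is limited). The gripper opens to 94 mm and grips with 3 to 60 N. Pads are 16 mm wide; open, the fingers measure 119 mm over their backs; the gripper's body (75 mm by 177 mm) begins 78 mm behind the grasp point.
Start: joints at [1.218, 0.087, 1.371, -0, 1.684, -0.103], TCP at [0.136, 0.533, 0.206] pointing down, gripper open.
Joint ranges: [-3.1, 3.1], [-0.76, 2.03], [0.27, 2.55], [-1.08, 4.22], [0.17, 2.65], [-2.57, 2.57]. Speed limits (rad/s): [2.79, 2.79, 3.14, 3.14, 3.14, 3.14].

INTERFACE

Orientations are given as [roll, pitch, yaw] about the fixed x, y, z axes, in that order (R = Rz(yaw) Ry(pitch) Rx(roll)).
In Python, from bench import robot gives the robot as it stands. The module is installed in compiled form; this text tells all that it offers.
- The arm moves only by the tool arm_command, never from a script. Its argument "targets" is a list of rows, each a list of 4 numbers: the shift along the world's x, y, z as a fraction of full scale, then the turn about the world's z as a fraction of full scale. A call has 1 to 8 rows; each row is the pose to reach, as a shift and turn from the pose commanded when the call began; what a row does not reach only later rows make up. Full scale, the value 1, is 0.5 m for a shift and 120 degrees for a turn. A row lasts 1/12 s, in which the tool goes at most 41.7 mm and 7.16 degrees, less where a joint would pass 70% of its speed; a pose out of reach is approached as far as the arm can. A call with a number of a shift or a turn outside -1 to 1 is refused whole. A call with a gripper value outside its range is refused whole. "claw" is the closure, from 0 (fully open) to 1 (shut), set as the call begins (left out, the last holds). The fingers move at their own pace and stop on an object; the grip force is fixed at half the most. Time passes only in rows, so rows that repeat a pose let the fingers close. It gives the time, the measured TCP pose, the force, the opening and the grip force at its end, in the units of the state.
- robot.get_obs(): the state, without advancing time (a new reading comes with each control period).
- robot.snapshot(name): name is "scene" or "side" or "wrist"; returns the picture (480x640x3 uint8, red, green, blue); there is no depth.
- robot.camera_info(name): a dict with "vfov" (degrees; the focal length in pixels is half the picture's height over the tangent of half this angle, whatever the lens; pixels are square), "cx", "cy" (the principal point, pixels), "k1" (the pictures are not rectified: a ray, as slopes to the right and down, at radius r is drawn at 1 + k1 r^2 times it, then the intrinsics apply), "extrinsics" (4x4, takes a point from camera to world coordinates); the wrist camera has in their place "T_tool_cam" (4x4, takes a point from camera to tool coordinates, whose origin is the TCP and whose axes are the flange's). Camera axes: x right, y up, looking along -z (the intrinsics and any distortion apply to the point x, -y, -z); pixel columns grow to the right and rows downward; lengths in m; the calibration is good to about 2 mm. A picture is of the moment at which its call begins: read the wrist's pose just before it. camera_info takes no time and is no camera call.
- robot.close_job(): hands the job in; it is judged then, once.
The state is a dict: "time": time; "joint_positions": joint angles; "qvel": joint speeds; "joint_torque": joint torques, N m; "tool_pos": TCP position; "ee_rot": TCP orientation; "wrist_force": force on the tool from outside, world axes, zero at the start; "wrist_torque": the same for the moment, N m; "width": finger opening in m; "finger_force": force on a finger pad.
Only numpy, scipy, OpenCV 4.12 (cv2) and the standard library are available. Lean on these libraries where they do the work, as an engineer would, in place of code of your own. Each camera call takes 0.05 s, during which the arm holds its last target. There are 200 camera calls.

TASK

First swing the shaving mirror's arm aside so that mirror and arm are well clear of the open steriliser box and of the space in front of it where its lid's tab comes down, and leave it there. Then put the razor into the steriliser's tray, and last lower the lid gently, without letting it fall, until it is fully shut. Leave the other toiletries where they are.

Things in the scene. Friction and masses are not known exactly. Their poses are not given: they have to be found in the camera images.
- steriliser: White open-topped box with grey tray floor, fixed to the counter: 180 mm (its x) by 240 mm (its y), rim 75 mm high, walls 8 mm, tray floor 20 mm above the counter. Origin: centre of the underside; z up. Its +x side carries the lid hinge and faces roughly to the robot's left; its -x side (small black panel) is the front, where the lid's tab comes down.
- lid (a joint): Lid angle, rad: 0 = fully shut, 1.57 upright, 1.75 = back stop. Starts at 1.60 to 1.70, held by light hinge friction (0.06 N m). White plate 180 x 240 x 12 mm, 0.4 kg, lightly damped: let go under about 1.3 rad it falls and slams. Over 2 rad/s between 0.35 and 0.03 rad counts as a slam; a release within 5 mm of shut does not.
- lid_hinge (a point): Middle of the lid's hinge line, on the steriliser's +x rim: 90, 0, 75 mm in the steriliser's frame. The hinge line runs along the steriliser's y. Axes as the steriliser's.
- lid_tab (a point): Grip point of the grey tab amid the lid's free edge, 213 mm from the hinge, 6 mm above the lid's underside plane. Tab in the lid's plane, 30 mm wide (along the hinge line), 10 thick, 180 to 232 mm from the hinge. Site x points to the hinge, y along it, z out of the lid's top. Height 81 mm shut, about 290 upright. Pinched across its width it pivots, but a 15 N pinch drags (lag 0.05 rad).
- mirror_arm (a joint): Swing of the mirror's arm about its upright post, rad: 0 = stop with the mirror over the steriliser, growing counter-clockwise seen from above, up to the stop at 2.4. Starts at 0 to 0.3. Turns level, stays where it is left (friction 0.15 N m, about 1 N at mid-arm).
- swing_axis (a point): Top of the mirror stand's post on the swing axis, at the height of the arm's rod (190 mm). Fixed stand: steel post 16 mm in diameter, hub 26 mm across reaching 204 mm high, round foot 110 mm in diameter; it stands about 200 mm off the steriliser's front.
- mirror (a point): Centre of the round tilted shaving mirror (120 mm diameter, 12 thick), 270 mm from the swing axis, 190 mm above the counter; it spans 147 to 233 mm in height. A straight level steel rod of 12 mm diameter lies on the line from swing_axis to mirror, free from 20 to 205 mm from the axis.
- razor: Loose steel safety razor, T-shaped, lying flat: round handle 12 mm in diameter along its x from -55 to +40 mm, head a bar 24 (x) by 42 (y) by 12 mm high centred at x = +50 mm. 56 to 112 g. Origin under the handle at counter level, handle centreline 6 mm above it, balance point about 13 mm from the origin towards the head. z up.
- comb: Loose black flat comb, 150 x 27 mm, up to 8 mm high, long along its x; origin under its middle. Leave it.
- toothbrush: Loose white toothbrush, 190 mm long along its x (from -90 to +98 mm), 12 mm wide, 14 mm high at the head; origin on its underside. Leave it.
- tumbler: White ceramic tumbler, 72 mm across the rim, 95 mm high, standing beyond the steriliser to the left; origin under its middle. Leave it.
Mind the look-alikes: they are no part of the job. Of the things that look like the razor, take the one that is nearest to the robot's base at the start.

How it is judged:
On the way, in this order (a step that is already met when the one before it is completed fails the run):
1. the mirror is swung clear of the steriliser and its lid's tab while the lid still stands open (x of mirror in the frame of steriliser below -0.215 m and value of joint lid above 1.2 rad), for 0.2 s.
2. the razor lies in the tray, the lid still open (x of razor in the frame of steriliser between -0.082 and 0.082 m and y of razor in the frame of steriliser between -0.112 and 0.112 m and z of razor in the frame of steriliser between 0.01 and 0.05 m and value of joint lid above 0.8 rad and linear speed of razor below 0.05 m/s), for 0.2 s.
At the end, for the whole second after the job is handed in: The lid is shut (joint under 0.04 rad, about 7 mm at its edge) and still, the razor lies at rest inside the tray, and the mirror's centre is more than 215 mm to the front of the steriliser's centre (in the steriliser's -x direction), so mirror and arm are clear of box and tab (x of mirror in the frame of steriliser below -0.215 m and x of razor in the frame of steriliser between -0.082 and 0.082 m and y of razor in the frame of steriliser between -0.112 and 0.112 m and z of razor in the frame of steriliser between 0.01 and 0.05 m and value of joint lid below 0.04 rad and velocity of joint lid between -0.1 and 0.1 rad/s and linear speed of razor below 0.03 m/s); the robot touches nothing.
It fails at once if the lid slams: closing faster than 2 rad/s (about 0.36 m/s at its edge) between 0.35 rad and the last 0.03 rad (5 mm) (value of joint lid between 0.03 and 0.35 rad and velocity of joint lid below -2 rad/s).
It fails at once if the comb, toothbrush or tumbler is moved more than 40 mm (distance of any of comb, toothbrush, tumbler from where it was at the start of the episode above 0.04 m).
It also fails if it takes over 72 s, if anything falls off the work surface, if the arm or the gripper's body presses on something with over 40 N, if the wrist force passes 120 N, or if a joint passes its speed limit or range.

## Working session

There is one attempt and no reset: what is moved stays moved. The work goes in short steps, Python scripts to look and compute and a tool call to move; the robot and the scene stay as the last step left them, time stands still between calls to the robot, and variables do not carry over. Pictures are saved under pics/ and viewed, at most 13 in all, crops included, and the job is handed in when it is done.

Besides the shell and the picture viewer there is one more tool, called in YAML: its name, and indented under it one key for each argument. arm_command: Moves the arm, as the interface text tells. Shift numbers are shares of 0.5 m and turn numbers shares of 120 degrees, none past 1 either way. Its arguments: {"type":"object","properties":{"targets":{"type":"array"},"claw":{"type":"number"}},"required":["targets"]}

```bash
mkdir -p pics
cat > h.py <<'E'
import numpy as np, cv2
from scipy.spatial.transform import Rotation as R
from bench import robot
def cam(name):
    i=robot.camera_info(name)
    f=240/np.tan(np.radians(i['vfov'])/2)
    if name=='wrist':
        o=robot.get_obs(); T=np.eye(4); T[:3,:3]=R.from_euler('xyz',o['ee_rot']).as_matrix(); T[:3,3]=o['tool_pos']
        E=T@np.array(i['T_tool_cam'])
    else: E=np.array(i['extrinsics'])
    return dict(f=f,cx=i['cx'],cy=i['cy'],k1=i['k1'],E=E)
def ray(c,u,v):
    d=np.array([(u-c['cx'])/c['f'],(v-c['cy'])/c['f']]); s=d.copy()
    for _ in range(30): s=d/(1+c['k1']*(s@s))
    w=c['E'][:3,:3]@np.array([s[0],-s[1],-1]); return c['E'][:3,3],w/np.linalg.norm(w)
def proj(c,p):
    q=np.linalg.inv(c['E'])@np.append(p,1); s=np.array([q[0],-q[1]])/-q[2]
    s=s*(1+c['k1']*(s@s)); return s*c['f']+[c['cx'],c['cy']]
def onz(c,u,v,z):
    o,d=ray(c,u,v); return o+d*(z-o[2])/d[2]
def tri(*obs):
    A=0;b=0;rs=[ray(*x) for x in obs]
    for o,d in rs: P=np.eye(3)-np.outer(d,d); A=A+P; b=b+P@o
    p=np.linalg.solve(A,b); return p,[round(1000*np.linalg.norm((np.eye(3)-np.outer(d,d))@(p-o)),1) for o,d in rs]
def snap(n,fn):
    im=robot.snapshot(n); cv2.imwrite('pics/'+fn,im[:,:,::-1]); return im
E
python3 - <<'E'
from h import *
np.set_printoptions(precision=4,suppress=True)
for n in('scene','side','wrist'):
    print(n,cam(n)); snap(n,n+'0.png')
o=robot.get_obs();print(o)
E
```

```text
scene {'f': np.float64(546.2271591105197), 'cx': 318.2541044326513, 'cy': 232.1736423883609, 'k1': -0.06509485260235975, 'E': array([[-0.1448, -0.7849,  0.6025,  1.3782],
       [ 0.9894, -0.1222,  0.0786,  0.1787],
       [ 0.0119,  0.6075,  0.7942,  1.0965],
       [ 0.    ,  0.    ,  0.    ,  1.    ]])}
side {'f': np.float64(613.4738145014559), 'cx': 312.7548888011836, 'cy': 242.49040492654535, 'k1': -0.1419698664013574, 'E': array([[-0.8807,  0.2866, -0.3772,  0.0798],
       [-0.4736, -0.5508,  0.6873,  1.0724],
       [-0.0107,  0.7839,  0.6208,  1.0221],
       [ 0.    ,  0.    ,  0.    ,  1.    ]])}
wrist {'f': np.float64(370.28087843052555), 'cx': 322.31515333509014, 'cy': 242.38461333326083, 'k1': -0.01138125913789409, 'E': array([[ 0.2475, -0.9339, -0.258 ,  0.0608],
       [ 0.9689,  0.2379,  0.0685,  0.5527],
       [-0.0026, -0.2669,  0.9637,  0.3836],
       [ 0.    ,  0.    ,  0.    ,  1.    ]])}
{'time': 0.15, 'joint_positions': array([ 1.2179,  0.0878,  1.3719, -0.    ,  1.6836, -0.1031]), 'qvel': array([ 0.0016, -0.0026, -0.0064,  0.0009, -0.0024, -0.0013]), 'joint_torque': array([  0.0028, -34.0641, -30.2794,   0.0719,   0.0305,  -0.0001]), 'tool_pos': array([0.1358, 0.5325, 0.2046]), 'ee_rot': array([-3.1399, -0.0001,  2.8918]), 'wrist_force': array([ 0.6815, -0.4557,  1.0586]), 'wrist_torque': array([-0.0128,  0.0148, -0.0658]), 'finger_force': 0.0, 'width': 0.09411097195364695}
```

View pics/scene0.png

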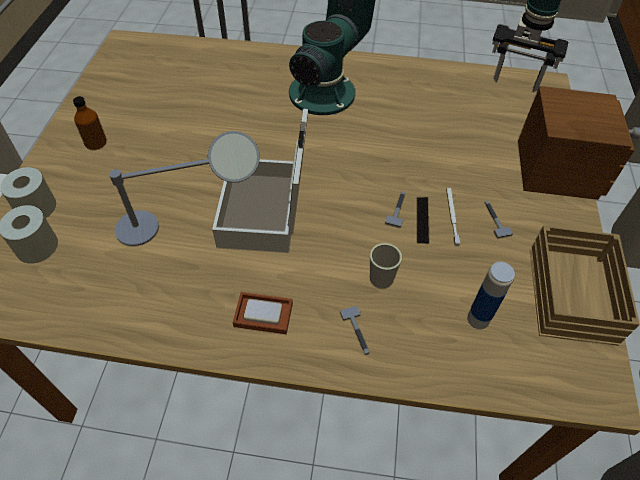

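View pics/side0.png

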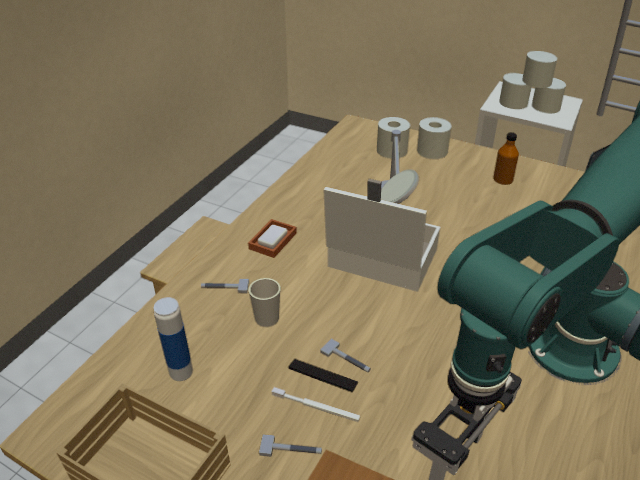

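The scene view shows the post top at about (117,176), the mirror at (234,157), the box spanning x 215-300 and the lid upright at (300,145). Of the three razors, at (397,208), (498,220) and (353,330), the first is nearest the base. In the side view that razor is at (345,355). I'll enlarge both views next.

Run:
```python
import cv2
a=cv2.imread('pics/scene0.png')[95:260,100:420]; cv2.imwrite('pics/sc.png',cv2.resize(a,None,fx=2.5,fy=2.5,interpolation=cv2.INTER_CUBIC))
a=cv2.imread('pics/side0.png')[120:380,260:450]; b=cv2.resize(a,None,fx=2.3,fy=2.3,interpolation=cv2.INTER_CUBIC);cv2.imwrite('pics/si.png',b)
```

```text
(no output)
```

View pics/sc.png

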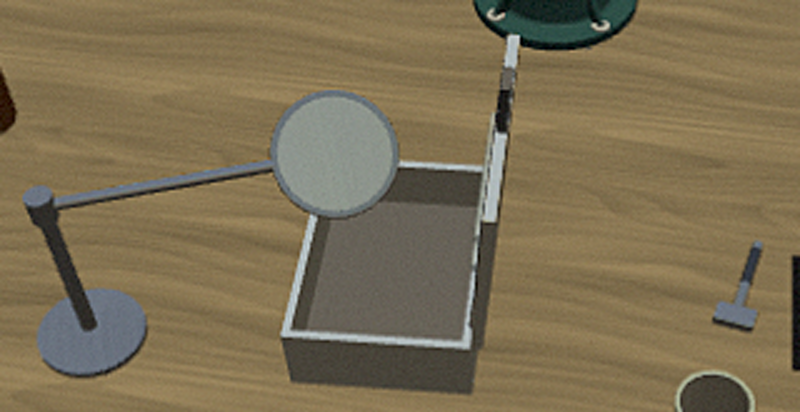

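View pics/si.png

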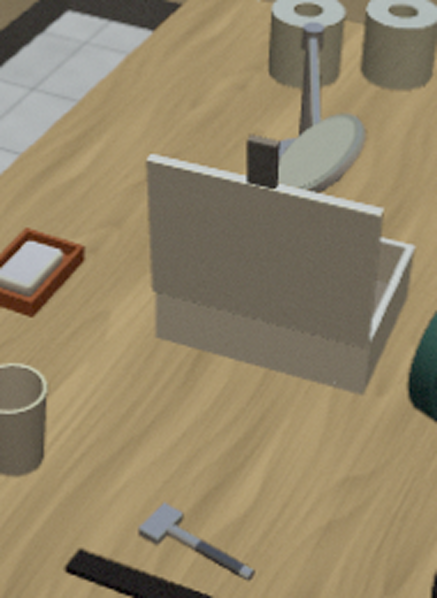

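Scene crop: rim corners at (285,335) and (471,346), bottom corners at (291,382) and (472,393), hub top at (40,192), mirror centre at (335,154), razor tail at (757,243) and head at (735,316). Side crop: box bottom corners at (157,338) and (366,392), lid top corners at (148,157) and (382,212), tab spanning (248-280, 135-187), hub at (314,30), razor tail at (249,573) and head at (162,523).

```bash
cat > m.py <<'E'
from h import *
np.set_printoptions(precision=4,suppress=True)
C=cam('scene');S=cam('side')
sc=lambda x,y:(C,100+x/2.5-.3,95+y/2.5-.3)
si=lambda x,y:(S,260+x/2.3-.3,120+y/2.3-.3)
E
python3 - <<'E'
from m import *
print('rim',onz(*sc(285,335),.075),onz(*sc(471,346),.075)); print('bot',onz(*sc(291,382),0),onz(*sc(472,393),0))
print('side bot',onz(*si(157,338),0),onz(*si(366,392),0))
print('farrim',onz(*si(413,244),.075), onz(*sc(484,167),.075))
print('hub',tri(sc(40,192),si(314,28)),'mir',tri(sc(335,154),si(323,153)))
print('foot',onz(*sc(92,332),0.005))
print('tail',tri(sc(757,243),si(250,573)),'head',tri(sc(735,314),si(162,522)))
print('tail',onz(*sc(757,243),.008),onz(*si(250,573),.008),'head',onz(*sc(735,314),.010),onz(*si(162,522),.010))
print('tabtip',tri(sc(508,68),si(265,138)))
E
```

```text
rim [ 0.6311 -0.1682  0.075 ] [0.6169 0.008  0.075 ]
bot [ 0.6324 -0.1726  0.    ] [0.618  0.0068 0.    ]
side bot [0.6191 0.0106 0.    ] [ 0.3813 -0.0135  0.    ]
farrim [ 0.3983 -0.1881  0.075 ] [ 0.3831 -0.0205  0.075 ]
hub (array([ 0.605 , -0.383 ,  0.2054]), [np.float64(2.8), np.float64(2.8)]) mir (array([ 0.4991, -0.1401,  0.1918]), [np.float64(2.3), np.float64(2.3)])
foot [ 0.6063 -0.3874  0.005 ]
tail (array([0.3857, 0.2747, 0.0087]), [np.float64(1.4), np.float64(1.4)]) head (array([0.4865, 0.2569, 0.009 ]), [np.float64(0.9), np.float64(0.9)])
tail [0.3838 0.2737 0.008 ] [0.3865 0.2757 0.008 ] head [0.4865 0.2562 0.01  ] [0.4864 0.2587 0.01  ]
tabtip (array([0.496 , 0.0275, 0.311 ]), [np.float64(3.1), np.float64(3.1)])
```

Checks agree. The box edge measures 239 mm, the razor tail to head centre 102 mm, and post to mirror 265 mm. The hub is at z 0.205 and the tab tip at 0.311. The box centre is about (0.507,-0.091) with its x axis at about 95°. Next I close the claw, lift and cross above the lid.

arm_command:
  targets:
    - [0, 0, 0.39, 0]
    - [0, 0, 0.39, 0]
    - [0, 0, 0.39, 0]
    - [0, 0, 0.39, 0]
    - [0, 0, 0.39, 0]
    - [0.1, -0.2, 0.39, 0]
    - [0.1, -0.2, 0.39, 0]
    - [0.1, -0.2, 0.39, 0]
  claw: 1

```text
time: 0.82
tool_pos: [0.1869, 0.4315, 0.4011]
ee_rot: [3.141, 0.001, 2.892]
wrist_force: [0.1, 1.0, 0.9]
width: 0.0439
finger_force: 0.0
```

arm_command:
  targets:
    - [0.34, -0.56, 0, 0]
    - [0.34, -0.56, 0, 0]
    - [0.34, -0.56, 0, 0]
    - [0.34, -0.56, 0, 0]
    - [0.34, -0.56, 0, 0]
    - [0.34, -0.56, 0, 0]
    - [0.34, -0.56, 0, 0]
    - [0.34, -0.56, 0, 0]

```text
time: 1.48
tool_pos: [0.3565, 0.1506, 0.4004]
ee_rot: [-3.142, 0.0, 2.891]
wrist_force: [1.1, 0.6, 0.0]
width: 0.0003
finger_force: 0.0
```

arm_command:
  targets:
    - [0.34, -0.56, 0, 0]
    - [0.34, -0.56, 0, 0]
    - [0.34, -0.56, 0, 0]
    - [0.34, -0.56, 0, 0]
    - [0.34, -0.56, 0, 0]
    - [0.34, -0.56, 0, 0]
    - [0.34, -0.56, 0, 0]
    - [0.34, -0.56, 0, 0]

```text
time: 2.15
tool_pos: [0.5267, -0.1297, 0.3996]
ee_rot: [3.142, -0.001, 2.89]
wrist_force: [0.6, 0.3, 0.4]
width: 0.0006
finger_force: 0.0
```

arm_command:
  targets:
    - [0.13, -0.2, 0, 0]
    - [0.13, -0.2, 0, 0]
    - [0.13, -0.2, 0, 0]
    - [0.13, -0.2, -0.1, 0]
    - [0.13, -0.2, -0.1, 0]
    - [0.13, -0.2, -0.1, 0]

```text
time: 2.65
tool_pos: [0.5896, -0.2266, 0.3425]
ee_rot: [3.138, -0.015, 2.891]
wrist_force: [0.9, 0.2, -0.5]
width: 0.0004
finger_force: 0.0
```

arm_command:
  targets:
    - [0, 0, -0.07, 0]
    - [0, 0, -0.14, 0]
    - [0, 0, -0.21, 0]
    - [0, 0, -0.28, 0]
    - [0, 0, -0.33, 0]
    - [0, 0, -0.37, 0]
    - [0, 0, -0.37, 0]
    - [0, 0, -0.37, 0]

```text
time: 3.32
tool_pos: [0.5912, -0.2262, 0.1685]
ee_rot: [-3.141, 0.003, 2.893]
wrist_force: [-0.1, 0.6, 0.4]
width: 0.0004
finger_force: 0.0
```

arm_command:
  targets:
    - [-0.03, -0.015, 0, 0]
    - [-0.07, -0.03, 0, 0]
    - [-0.105, -0.045, 0, 0]
    - [-0.138, -0.062, 0, 0]
    - [-0.165, -0.085, 0, 0]
    - [-0.19, -0.11, 0, 0]
    - [-0.214, -0.133, 0, 0]
    - [-0.234, -0.165, 0, 0]

```text
time: 3.98
tool_pos: [0.4756, -0.3099, 0.1714]
ee_rot: [-3.14, 0.009, 2.894]
wrist_force: [1.7, 1.4, -0.2]
width: 0.0007
finger_force: 0.7
```

arm_command:
  targets:
    - [-0.016, -0.03, 0, 0]
    - [-0.028, -0.062, 0, 0]
    - [-0.034, -0.095, 0, 0]
    - [-0.038, -0.13, 0, 0]
    - [-0.04, -0.166, 0, 0]
    - [-0.038, -0.19, 0, 0]
    - [-0.032, -0.218, 0, 0]
    - [-0.032, -0.218, 0, 0]

```text
time: 4.65
tool_pos: [0.4583, -0.4214, 0.1661]
ee_rot: [-3.14, 0.001, 2.89]
wrist_force: [0.3, 0.3, -0.6]
width: -0.0
finger_force: 0.0
```

Run:
```python
from h import *
a=snap('scene','s1.png'); b=snap('side','d1.png')
cv2.imwrite('pics/c1.png',np.hstack([a[:300,60:460],b[80:380,240:640]])[:,:,::-1]); print(robot.get_obs()['joint_positions'])
```

```text
[-8.32227610e-01  2.55242118e-01  1.25580518e+00 -7.44626766e-05
  1.63031204e+00 -2.15264914e+00]
```

View pics/c1.png

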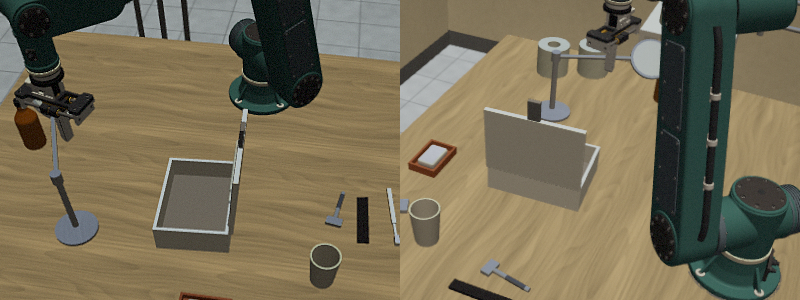

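The scene half shows the mirror arm pointing back toward the robot at about (55,150), and the side half shows the mirror at (645,58), well in front of the box. The lid is still upright and the tray is empty. I'll back off, rise and cross to the razor.

arm_command:
  targets:
    - [0, 0.06, 0, 0]
    - [0, 0.06, 0.47, 0]
    - [0, 0.06, 0.47, 0]
    - [0, 0.06, 0.47, 0]
    - [0, 0.06, 0.47, 0]
    - [0, 0.06, 0.47, 0]
    - [0, 0.06, 0.47, 0]

```text
time: 5.33
tool_pos: [0.4579, -0.3874, 0.4063]
ee_rot: [-3.138, 0.006, 2.893]
wrist_force: [0.4, -1.0, 0.5]
width: 0.0005
finger_force: 0.0
```

arm_command:
  targets:
    - [0, 0.65, 0, 0]
    - [0, 0.65, 0, 0]
    - [0, 0.65, 0, 0]
    - [0, 0.65, 0, 0]
    - [0, 0.65, 0, 0]
    - [0, 0.65, 0, 0]
    - [0, 0.65, 0, 0]
    - [0, 0.65, 0, 0]

```text
time: 6.0
tool_pos: [0.4568, -0.0603, 0.4013]
ee_rot: [3.141, 0.001, 2.894]
wrist_force: [1.1, -0.8, 0.1]
width: 0.0002
finger_force: 0.0
```

arm_command:
  targets:
    - [-0.01, 0.65, 0, 0.036]
    - [-0.01, 0.65, 0, 0.036]
    - [-0.01, 0.65, 0, 0.036]
    - [-0.01, 0.65, 0, 0.036]
    - [-0.01, 0.65, 0, 0.036]
    - [-0.01, 0.65, 0, 0.036]
    - [-0.01, 0.65, 0, 0.036]
    - [-0.01, 0.65, 0, 0.036]
  claw: 0.5

```text
time: 6.67
tool_pos: [0.4514, 0.2646, 0.4008]
ee_rot: [3.141, 0.0, 2.97]
wrist_force: [0.8, -0.2, 1.3]
width: 0.0464
finger_force: 0.0
```

arm_command:
  targets:
    - [0, 0, -0.4, 0]
    - [0, 0, -0.4, 0]
    - [0, 0, -0.4, 0]
    - [0, 0, -0.4, 0]
    - [0, 0, -0.4, 0]
    - [0, 0, -0.4, 0]
    - [0, 0, -0.4, 0]

```text
time: 7.25
tool_pos: [0.4512, 0.2611, 0.199]
ee_rot: [-3.139, -0.004, 2.968]
wrist_force: [0.1, -0.6, 0.8]
width: 0.0468
finger_force: 0.0
```

Run:
```python
from h import *
import pickle
c=cam('wrist'); a=snap('wrist','w1.png'); pickle.dump(c,open('w1.pkl','wb'))
o=robot.get_obs();print(o['tool_pos'],o['ee_rot'],o['width'])
for p in [(.3857,.2747,.009),(.4865,.2569,.009),(.4528,.263,.006)]: print(proj(c,np.array(p)))
```

```text
[0.45314152 0.26188185 0.20227678] [3.14053871e+00 1.53794472e-03 2.96779402e+00] 0.04707726439574396
[324.4197038 152.1446778]
[324.18919963 253.11852293]
[324.40101987 220.31724881]
```

View pics/w1.png

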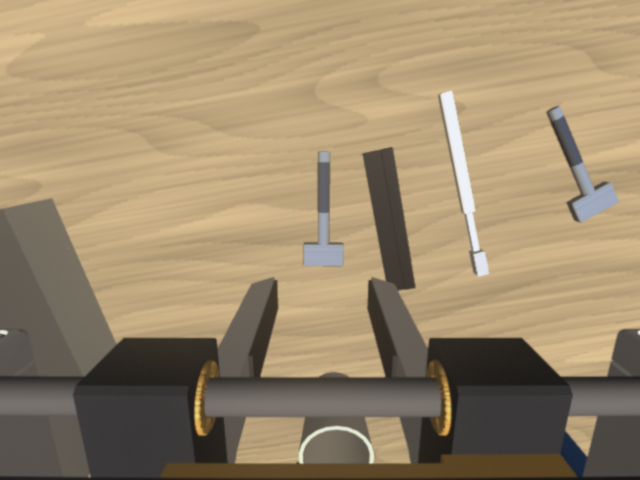

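The wrist view shows the razor tail at (324,152) and head at (323,253), within 1 px of the prediction. The comb edge is about 50 mm to the right. I'll descend, grasp and lift.

arm_command:
  targets:
    - [0, 0.003, -0.08, 0]
    - [0, 0.003, -0.16, 0]
    - [0, 0.003, -0.24, 0]
    - [0, 0.003, -0.31, 0]
    - [0, 0.003, -0.36, 0]
    - [0, 0.003, -0.38, 0]
    - [0, 0.003, -0.392, 0]
    - [0, 0.003, -0.392, 0]

```text
time: 7.97
tool_pos: [0.455, 0.2639, 0.0066]
ee_rot: [3.139, 0.003, 2.967]
wrist_force: [0.3, 0.8, 0.5]
width: 0.047
finger_force: 0.0
```

arm_command:
  targets:
    - [0, 0, 0, 0]
    - [0, 0, 0, 0]
    - [0, 0, 0, 0]
    - [0, 0, 0, 0]
    - [0, 0, 0, 0]
    - [0, 0, 0, 0]
    - [0, 0, 0, 0]
    - [0, 0, 0, 0]
  claw: 1

```text
time: 8.63
tool_pos: [0.4532, 0.2629, 0.005]
ee_rot: [3.141, 0.001, 2.967]
wrist_force: [-1.1, -0.1, 2.5]
width: 0.011
finger_force: 30.0
```

arm_command:
  targets:
    - [0, 0, 0.04, 0]
    - [0, 0, 0.1, 0]
    - [0, 0, 0.16, 0]
    - [0, 0, 0.22, 0]
    - [0, 0, 0.28, 0]
    - [0, 0, 0.34, 0]
    - [0, 0, 0.4, 0]
    - [0, 0, 0.4, 0]

```text
time: 9.3
tool_pos: [0.4558, 0.2643, 0.2116]
ee_rot: [3.134, 0.01, 2.967]
wrist_force: [0.9, 0.1, -0.0]
width: 0.0112
finger_force: 30.0
```

arm_command:
  targets:
    - [0, 0, 0.4, 0]
    - [0, 0, 0.4, 0]
    - [0, 0, 0.4, 0]
    - [0, 0, 0.4, 0]
    - [0, 0, 0.4, 0]
    - [0, -0.24, 0.4, 0]
    - [0, -0.24, 0.4, 0]
    - [0, -0.24, 0.4, 0]

```text
time: 9.97
tool_pos: [0.4532, 0.1419, 0.4038]
ee_rot: [-3.141, -0.0, 2.969]
wrist_force: [0.1, 0.8, -0.1]
width: 0.0111
finger_force: 30.0
```

arm_command:
  targets:
    - [0.124, -0.54, 0, 0.125]
    - [0.124, -0.54, 0, 0.125]
    - [0.124, -0.54, 0, 0.125]
    - [0.124, -0.54, 0, 0.125]
    - [0.124, -0.54, 0, 0.125]
    - [0.124, -0.54, 0, 0.125]
    - [0.124, -0.54, 0, 0.125]
    - [0.124, -0.54, 0, 0.125]

```text
time: 10.63
tool_pos: [0.5159, -0.1334, 0.4001]
ee_rot: [3.141, -0.006, -3.063]
wrist_force: [-1.4, 0.4, -1.4]
width: 0.0106
finger_force: 30.0
```

Run:
```python
from h import *
c=cam('wrist'); a=snap('wrist','w2.png'); b=snap('scene','s2.png')
cv2.imwrite('pics/c2.png',np.hstack([a[:,:,::-1],b[:,60:460,::-1]])[:, :][::1]) 
x=cv2.imread('pics/c2.png'); cv2.imwrite('pics/c2.png',cv2.resize(x,(800,369)))
print(robot.get_obs()['tool_pos'],robot.get_obs()['ee_rot'])
ctr=np.array([.507,-.091]); X=np.array([-.09,.996]); Y=np.array([-.996,-.09])
for s in [(-1,-1),(-1,1),(1,1),(1,-1)]: print(s,proj(c,np.append(ctr+X*.09*s[0]+Y*.12*s[1],.075))*.769)
```

```text
[ 0.51514417 -0.12842646  0.40194148] [ 3.13920757 -0.00388334 -3.05706879]
(-1, -1) [223.4947262  214.65694179]
(-1, 1) [218.65553349  79.61642627]
(1, 1) [326.49430533  78.3668626 ]
(1, -1) [318.89556695 213.62782624]
```

View pics/c2.png

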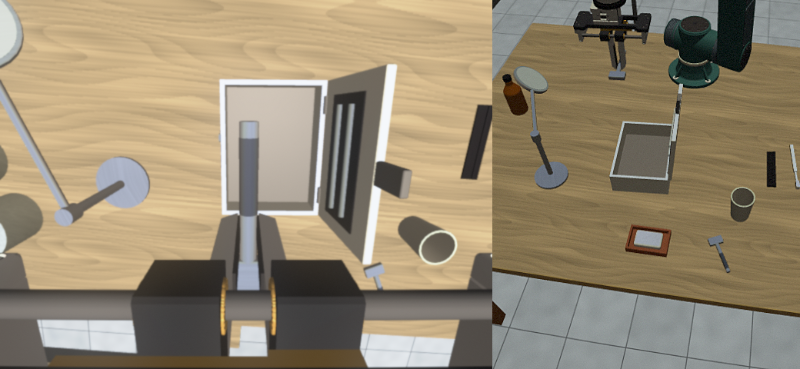

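The wrist view shows the box corners at about (220,80), (328,80), (322,213) and (223,213), matching the prediction. The razor is held straight and the lid is open to the right. I'll lower it into the tray.

arm_command:
  targets:
    - [0, 0, -0.08, 0]
    - [0, 0, -0.16, 0]
    - [0, 0, -0.24, 0]
    - [0, 0, -0.32, 0]
    - [0, 0, -0.4, 0]
    - [0, 0, -0.46, 0]
    - [0, 0, -0.5, 0]
    - [0, 0, -0.52, 0]

```text
time: 11.4
tool_pos: [0.5126, -0.1244, 0.1402]
ee_rot: [3.138, -0.006, -3.052]
wrist_force: [-0.4, 0.3, -0.8]
width: 0.0109
finger_force: 30.0
```

arm_command:
  targets:
    - [0, 0, -0.05, 0]
    - [0, 0, -0.1, 0]
    - [0, 0, -0.15, 0]
    - [0, 0, -0.19, 0]
    - [0, 0, -0.21, 0]
    - [0, 0, -0.225, 0]
    - [0, 0, -0.232, 0]
    - [0, 0, -0.232, 0]

```text
time: 12.07
tool_pos: [0.5154, -0.1268, 0.029]
ee_rot: [-3.141, 0.001, -3.054]
wrist_force: [0.2, -0.1, -0.5]
width: 0.0109
finger_force: 30.0
```

arm_command:
  targets:
    - [0, 0, 0, 0]
    - [0, 0, 0, 0]
    - [0, 0, 0, 0]
    - [0, 0, 0, 0]

```text
time: 12.4
tool_pos: [0.5156, -0.1273, 0.0294]
ee_rot: [-3.141, 0.002, -3.054]
wrist_force: [0.3, -0.3, -0.4]
width: 0.0109
finger_force: 30.0
```

arm_command:
  targets:
    - [0, 0, -0.004, 0]
    - [0, 0, -0.008, 0]
    - [0, 0, -0.008, 0]
    - [0, 0, -0.008, 0]

```text
time: 12.73
tool_pos: [0.5153, -0.1272, 0.0251]
ee_rot: [-3.141, 0.001, -3.054]
wrist_force: [-0.2, 1.1, 3.6]
width: 0.0112
finger_force: 30.0
```

arm_command:
  targets:
    - [0, 0, 0, 0]
    - [0, 0, 0, 0]
    - [0, 0, 0, 0]
    - [0, 0, 0, 0]
    - [0, 0, 0, 0]
  claw: 0.6

```text
time: 13.15
tool_pos: [0.5148, -0.127, 0.0242]
ee_rot: [3.141, -0.001, -3.054]
wrist_force: [0.1, 0.4, -0.3]
width: 0.0371
finger_force: 0.0
```

arm_command:
  targets:
    - [0, 0, 0.04, 0]
    - [0, 0, 0.1, 0]
    - [0, 0, 0.18, 0]
    - [0, 0, 0.26, 0]
    - [0, 0, 0.34, 0]
    - [0, 0, 0.42, 0]
    - [0, 0, 0.5, 0]
    - [0, 0, 0.58, 0]

```text
time: 13.82
tool_pos: [0.5146, -0.1269, 0.3165]
ee_rot: [-3.142, 0.0, -3.054]
wrist_force: [0.1, -0.8, 0.6]
width: 0.0377
finger_force: 0.0
```

arm_command:
  targets:
    - [0, 0, 0.08, 0]
    - [0, 0, 0.16, 0]
    - [0, -0.04, 0.2, 0]
    - [0, -0.08, 0.2, 0]
    - [0, -0.08, 0.2, 0]
    - [0, -0.08, 0.2, 0]

```text
time: 14.32
tool_pos: [0.5151, -0.1676, 0.4138]
ee_rot: [3.141, -0.001, -3.056]
wrist_force: [0.7, -0.3, -0.4]
width: 0.0379
finger_force: 0.0
```

Run:
```python
from h import *
import pickle
np.set_printoptions(precision=4,suppress=True)
c=cam('wrist'); o=robot.get_obs(); a=snap('wrist','w3.png'); pickle.dump(c,open('w3.pkl','wb')); b=snap('scene','s3.png'); d=snap('side','d3.png')
print(o['tool_pos'],o['ee_rot'],o['joint_positions'])
A=cv2.resize(a[60:340,260:560],None,fx=1.33,fy=1.33); B=cv2.resize(b[100:240,180:330],None,fx=2.66,fy=2.66); 
h=372; cv2.imwrite('pics/c3.png',np.hstack([A[:h],B[:h]])[:,:,::-1])
```

```text
[ 0.5151 -0.1676  0.4138] [ 3.1407 -0.0009 -3.0557] [-0.4196  0.1278  0.9115  0.0004  2.1035 -2.0761]
```

View pics/c3.png

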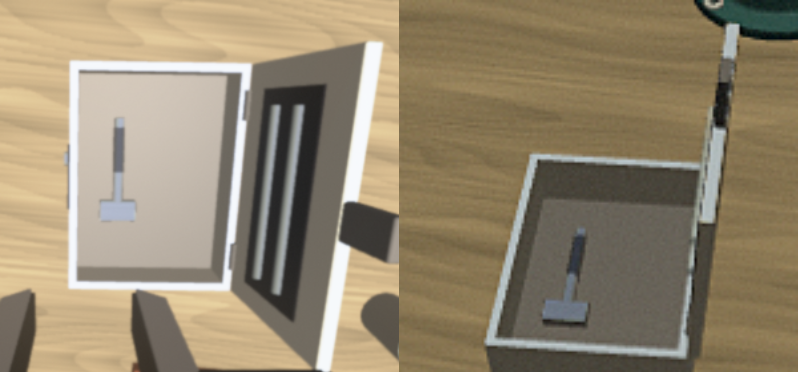

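The wrist half shows the razor lying flat in the tray at about (118,170). The scene half shows it at (570,280). The lid is still upright, with the tab at (370,230) in the wrist half. Now I'll fit the box pose and lid angle from all the points.

Run:
```python
from m import *
import pickle
from scipy.optimize import least_squares
W=pickle.load(open('w3.pkl','rb'))
w=lambda x,y:(W,260+x/1.33-.2,60+y/1.33-.2)
B=[(sc(285,335),(-.09,-.12,.075)),(sc(471,346),(.09,-.12,.075)),(sc(291,382),(-.09,-.12,0)),(sc(472,393),(.09,-.12,0)),
(si(157,338),(.09,-.12,0)),(si(366,392),(.09,.12,0)),(w(70,62),(-.09,.12,.075)),(w(69,290),(-.09,-.12,.075)),(w(250,64),(.09,.12,.075)),(w(230,290),(.09,-.12,.075))]
L=[(si(149,159),(.18,-.12,.006)),(si(382,210),(.18,.12,.006)),(si(250,136),(.232,-.015,.006)),(si(280,142),(.232,.015,.006)),(w(367,46),(.18,.12,0)),(w(318,365),(.18,-.12,0)),(w(382,43),(.18,.12,.012))]
def lid(r,y,h,t): return (.09-r*np.cos(t)+h*np.sin(t),y,.075+r*np.sin(t)+h*np.cos(t))
def wd(q,p): return (R.from_euler('z',p[2]).apply(q)+[p[0],p[1],0])
def res(p):
    return np.array([proj(o[0],wd(q,p))-o[1:] for o,q in B]+[proj(o[0],wd(lid(*q,p[3]),p))-o[1:] for o,q in L]).ravel()
s=least_squares(res,[.507,-.091,np.radians(95),1.65],loss='soft_l1')
print(s.x,np.degrees(s.x[2])); print(s.fun.reshape(-1,2).round(1).tolist())
p=s.x
def path(ts,p=p):
    return np.array([wd(lid(.213,0,.006,t),p) for t in ts])
ts=[p[3],1.5,1.3,1.1,.9,.7,.5,.3,.15,0]
P=path(ts); print(np.c_[ts,P])
```

```text
[ 0.509  -0.0917  1.6507  1.6625] 94.57808514094087
[[-2.0, 1.4], [-0.5, 1.5], [-0.0, 1.1], [0.1, 1.2], [-0.3, -0.9], [-0.6, 0.4], [-0.5, 0.3], [0.5, -0.4], [0.3, -0.2], [0.0, 0.2], [-0.1, -1.8], [0.8, -0.2], [-0.2, -0.4], [-0.2, -0.1], [-0.2, -4.0], [-0.1, 6.4], [1.6, -1.5]]
[[ 1.6625  0.4998  0.0234  0.2866]
 [ 1.5     0.5025 -0.011   0.2879]
 [ 1.3     0.5059 -0.053   0.2818]
 [ 1.1     0.5091 -0.0929  0.2675]
 [ 0.9     0.512  -0.1292  0.2456]
 [ 0.7     0.5145 -0.1605  0.2168]
 [ 0.5     0.5165 -0.1854  0.1824]
 [ 0.3     0.5179 -0.203   0.1437]
 [ 0.15    0.5185 -0.211   0.1128]
 [ 0.      0.5188 -0.2143  0.081 ]]
```

arm_command:
  targets:
    - [0, 0, 0, -0.7525]
    - [0, 0, 0, -0.7525]
    - [0, 0, 0, -0.7525]
    - [0, 0, 0, -0.7525]
    - [0, 0, 0, -0.7525]
    - [0, 0, 0, -0.7525]
    - [0, 0, 0, -0.7525]
    - [0, 0, 0, -0.7525]
  claw: 0.4

```text
time: 15.13
tool_pos: [0.5148, -0.166, 0.4139]
ee_rot: [-3.141, -0.001, 2.224]
wrist_force: [-0.1, 0.2, -0.2]
width: 0.0567
finger_force: 0.0
```

arm_command:
  targets:
    - [-0.03, 0.38, 0, -0.275]
    - [-0.03, 0.38, 0, -0.275]
    - [-0.03, 0.38, 0, -0.275]
    - [-0.03, 0.38, 0, -0.275]
    - [-0.03, 0.38, 0, -0.275]
    - [-0.03, 0.38, 0, -0.275]
    - [-0.03, 0.38, 0, -0.275]
    - [-0.03, 0.38, 0, -0.275]

```text
time: 15.8
tool_pos: [0.4997, 0.0233, 0.4141]
ee_rot: [-3.141, 0.0, 1.655]
wrist_force: [0.5, 0.2, 0.2]
width: 0.0567
finger_force: 0.0
```

Run:
```python
from h import *
c=cam('wrist'); o=robot.get_obs(); a=snap('wrist','w4.png'); print(o['tool_pos'],np.degrees(o['ee_rot']),o['width'])
P=np.array
for q in [(.4998,.0234,.2866),(.501,.025,.3056)]: print(proj(c,P(q)))
```

```text
[0.49967724 0.02328452 0.41413975] [-1.79963374e+02  2.25540823e-02  9.48496230e+01] 0.056731014191769694
[322.34168691 234.57049749]
[323.99612939 238.61221186]
```

View pics/w4.png

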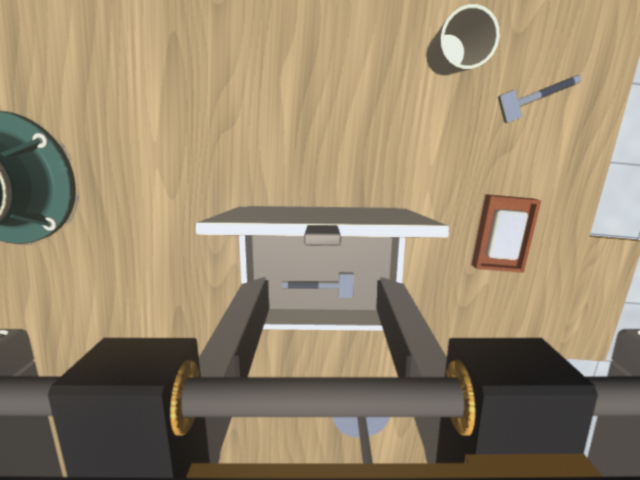

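The tab tip appears at (322,239), centred between the fingers and within 2 px of the prediction. I'll descend and pinch.

arm_command:
  targets:
    - [0, 0, -0.07, 0]
    - [0, 0, -0.14, 0]
    - [0, 0, -0.2, 0]
    - [0, 0, -0.25, 0]
    - [0, 0, -0.28, 0]
    - [0, 0, -0.293, 0]
    - [0, 0, -0.293, 0]
    - [0, 0, -0.293, 0]

```text
time: 16.52
tool_pos: [0.5003, 0.022, 0.2686]
ee_rot: [3.141, 0.0, 1.652]
wrist_force: [0.6, 1.0, 0.2]
width: 0.0566
finger_force: 0.0
```

arm_command:
  targets:
    - [0, 0, 0, 0]
    - [0, 0, 0, 0]
    - [0, 0, 0, 0]
    - [0, 0, 0, 0]
    - [0, 0, 0, 0]
    - [0, 0, 0, 0]
  claw: 1

```text
time: 17.02
tool_pos: [0.4994, 0.023, 0.2688]
ee_rot: [-3.141, 0.0, 1.653]
wrist_force: [-3.3, 0.9, 4.0]
width: 0.0299
finger_force: 30.0
```

Run:
```python
import numpy as np
from scipy.spatial.transform import Rotation as R
t=np.r_[1.6625,np.arange(1.6,-.01,-.06),0]
x=.09-.213*np.cos(t)+.006*np.sin(t);z=.075+.213*np.sin(t)+.006*np.cos(t)
P=R.from_euler('z',1.6507).apply(np.c_[x,0*x,z])
P=(P-P[0])/.5
for i in range(0,len(t),8):
    b=P[i] 
    print([[*(float(v) for v in (q-b).round(3)),0] for q in P[i+1:i+9]])
```

```text
[[0.002, -0.026, 0.002, 0], [0.004, -0.052, 0.003, 0], [0.006, -0.077, 0.002, 0], [0.008, -0.103, -0.0, 0], [0.01, -0.128, -0.004, 0], [0.012, -0.153, -0.009, 0], [0.014, -0.177, -0.016, 0], [0.016, -0.201, -0.025, 0]]
[[0.002, -0.024, -0.01, 0], [0.004, -0.046, -0.021, 0], [0.005, -0.069, -0.034, 0], [0.007, -0.09, -0.047, 0], [0.009, -0.111, -0.062, 0], [0.01, -0.13, -0.079, 0], [0.012, -0.149, -0.096, 0], [0.013, -0.166, -0.115, 0]]
[[0.001, -0.016, -0.02, 0], [0.003, -0.032, -0.04, 0], [0.004, -0.045, -0.062, 0], [0.005, -0.058, -0.084, 0], [0.006, -0.069, -0.107, 0], [0.006, -0.079, -0.13, 0], [0.007, -0.088, -0.154, 0], [0.008, -0.095, -0.179, 0]]
[[0.0, -0.006, -0.025, 0], [0.001, -0.01, -0.05, 0], [0.001, -0.012, -0.076, 0], [0.001, -0.013, -0.093, 0]]
```

arm_command:
  targets:
    - [0.002, -0.026, 0.002, 0]
    - [0.004, -0.052, 0.003, 0]
    - [0.006, -0.077, 0.002, 0]
    - [0.008, -0.103, 0, 0]
    - [0.01, -0.128, -0.004, 0]
    - [0.012, -0.153, -0.009, 0]
    - [0.014, -0.177, -0.016, 0]
    - [0.016, -0.201, -0.025, 0]

```text
time: 17.68
tool_pos: [0.5068, -0.0785, 0.2571]
ee_rot: [-3.141, 0.001, 1.652]
wrist_force: [-6.0, -1.4, 7.5]
width: 0.0298
finger_force: 30.0
```

arm_command:
  targets:
    - [0.002, -0.024, -0.01, 0]
    - [0.004, -0.046, -0.021, 0]
    - [0.005, -0.069, -0.034, 0]
    - [0.007, -0.09, -0.047, 0]
    - [0.009, -0.111, -0.062, 0]
    - [0.01, -0.13, -0.079, 0]
    - [0.012, -0.149, -0.096, 0]
    - [0.013, -0.166, -0.115, 0]

```text
time: 18.35
tool_pos: [0.513, -0.165, 0.1999]
ee_rot: [-3.14, 0.008, 1.65]
wrist_force: [-7.4, -7.3, 7.4]
width: 0.0295
finger_force: 30.0
```

arm_command:
  targets:
    - [0.001, -0.016, -0.02, 0]
    - [0.003, -0.032, -0.04, 0]
    - [0.004, -0.045, -0.062, 0]
    - [0.005, -0.058, -0.084, 0]
    - [0.006, -0.069, -0.107, 0]
    - [0.006, -0.079, -0.13, 0]
    - [0.007, -0.088, -0.154, 0]
    - [0.008, -0.095, -0.179, 0]

```text
time: 19.02
tool_pos: [0.5165, -0.2137, 0.1089]
ee_rot: [-3.138, 0.01, 1.65]
wrist_force: [-8.1, -11.1, 2.5]
width: 0.0299
finger_force: 30.0
```

arm_command:
  targets:
    - [0, -0.004, -0.015, 0]
    - [0, -0.007, -0.03, 0]
    - [0.001, -0.009, -0.045, 0]
    - [0.001, -0.011, -0.06, 0]
    - [0.001, -0.012, -0.073, 0]
    - [0.001, -0.013, -0.085, 0]
    - [0.001, -0.013, -0.093, 0]
    - [0.001, -0.013, -0.093, 0]

```text
time: 19.68
tool_pos: [0.5169, -0.22, 0.0609]
ee_rot: [-3.137, 0.009, 1.651]
wrist_force: [-5.1, -11.5, 0.0]
width: 0.0295
finger_force: 30.0
```

arm_command:
  targets:
    - [0, 0.004, -0.004, 0]
    - [0, 0.008, -0.008, 0]
    - [0, 0.01, -0.01, 0]
    - [0, 0.01, -0.01, 0]

```text
time: 20.02
tool_pos: [0.517, -0.2197, 0.0577]
ee_rot: [-3.137, 0.019, 1.65]
wrist_force: [-6.5, -21.3, 0.6]
width: 0.0294
finger_force: 30.0
```

Run:
```python
from h import *
a=snap('scene','s5.png');b=snap('side','d5.png')
cv2.imwrite('pics/c5.png',np.hstack([cv2.resize(a[130:270,180:330],(400,373)),cv2.resize(b[150:300,300:460],(400,373))])[:,:,::-1])
```

```text
(no output)
```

View pics/c5.png

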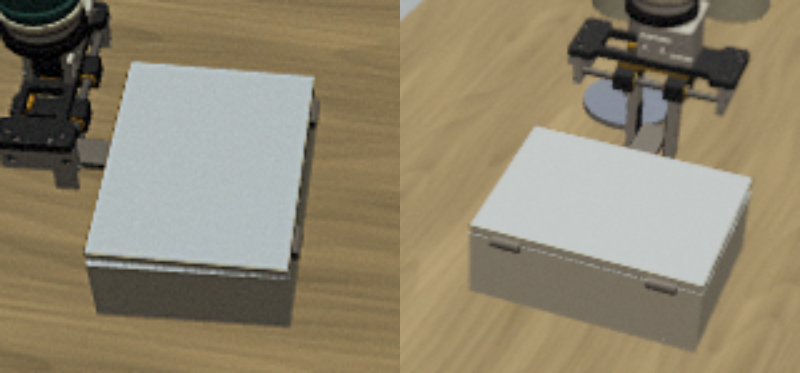

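The lid is almost shut, with perhaps a hairline gap at its front corner (85,255). I'll relieve the sideways pull and press slightly lower.

arm_command:
  targets:
    - [0, -0.006, -0.004, 0]
    - [0, -0.01, -0.008, 0]
    - [0, -0.012, -0.012, 0]
    - [0, -0.012, -0.016, 0]
    - [0, -0.012, -0.016, 0]
    - [0, -0.012, -0.016, 0]

```text
time: 20.62
tool_pos: [0.5169, -0.2197, 0.0503]
ee_rot: [-3.137, 0.007, 1.651]
wrist_force: [-8.6, -6.2, 6.6]
width: 0.0298
finger_force: 30.0
```

arm_command:
  targets:
    - [0, 0, 0, 0]
    - [0, 0, 0, 0]
    - [0, 0, 0, 0]
    - [0, 0, 0, 0]
    - [0, 0, 0.02, 0]
    - [0, 0, 0.06, 0]
    - [0, 0, 0.12, 0]
    - [0, 0, 0.12, 0]
  claw: 0.4

```text
time: 21.28
tool_pos: [0.5226, -0.217, 0.1161]
ee_rot: [3.131, 0.006, 1.654]
wrist_force: [1.6, -1.3, 1.4]
width: 0.0563
finger_force: 0.0
```

arm_command:
  targets:
    - [0, 0, 0.06, 0]
    - [0, 0, 0.14, 0]
    - [0, 0, 0.22, 0]
    - [0, 0, 0.3, 0]
    - [0, 0, 0.36, 0]
    - [0, 0, 0.36, 0]
    - [0, 0, 0.36, 0]

```text
time: 21.87
tool_pos: [0.52, -0.2158, 0.292]
ee_rot: [3.136, 0.003, 1.653]
wrist_force: [-0.1, -0.4, -0.5]
width: 0.0562
finger_force: 0.0
```

Run:
```python
from h import *
np.set_printoptions(precision=4,suppress=True)
a=snap('scene','s6.png');b=snap('side','d6.png')
cv2.imwrite('pics/c6.png',np.hstack([cv2.resize(a[130:270,180:330],(400,373),interpolation=cv2.INTER_CUBIC),cv2.resize(b[150:300,300:460],(400,373),interpolation=cv2.INTER_CUBIC)])[:,:,::-1])
C=cam('scene')
for t in (0,.04):
  for y in(-.12,.12):
    q=R.from_euler('z',1.6507).apply([.09-.18*np.cos(t)+.012*np.sin(t),y,.075+.18*np.sin(t)+.012*np.cos(t)])+[.509,-.0917,0]
    u=proj(C,q); print(t,y,(u-[180,130])*[400/150,373/140])
```

```text
0 -0.12 [ 82.5835 258.3202]
0 0.12 [128.0406  65.831 ]
0.04 -0.12 [ 82.1075 253.3119]
0.04 0.12 [127.8109  60.5768]
```

View pics/c6.png

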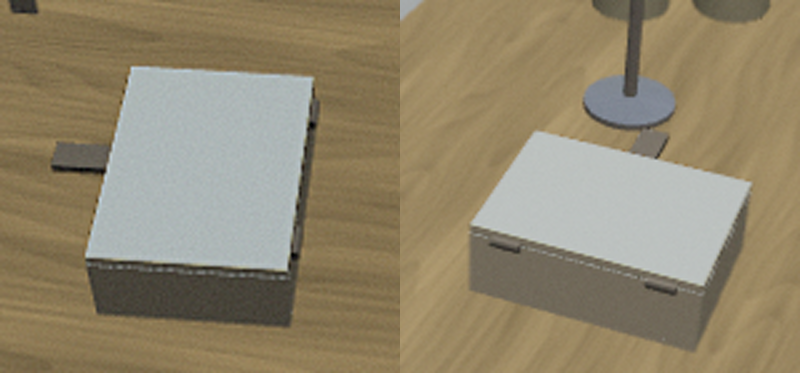

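The lid corners, at (87,260) and (131,67), match the shut prediction (258 and 66) rather than the 0.04 rad one (253 and 61). The lid has settled shut and the gripper is clear, so I'm handing in.

```bash
python3 -c "
from bench import robot
print(robot.close_job())"
```

```text
the job is handed in; nothing more can be done
None
```

I swung the mirror clear, laid the razor in the steriliser's tray, lowered the lid in the gripper until the pictures showed it shut, and handed the job in at about 22 s; the hand-in returned no verdict.

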